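Take the solder reel off its leaning spindle

TASK

The desk lamp's head hangs over the reel stand. Swing the lamp head sideways, at least 15 cm clear of the spindle, then slide the solder reel straight off its leaning spindle without shifting or tipping the stand, and set it down gently, without dropping it, in the free end of the open tray, lying flat on its bottom flange beside the slim bobbin. Leave the lamp swung clear, and leave the bobbin and the cup where they are.

Things in the scene. Friction and masses are not known exactly. Their poses are not given: they have to be found in the camera images.
- reel: Solder reel on the leaning spindle: two black flanges 60 mm in diameter, 5 mm thick, silver winding 55 mm in diameter between; 42 mm high, bore 20 mm (loose on the spindle), 0.2 to 0.4 kg. Grip it across both flanges, fingers pointing down along the spindle. Origin: centre of the bottom flange's underside; z along its axis to the other flange (at the start: up along the spindle).
- stand: Loose dark metal reel stand, 1.6 kg: base 140 x 110 x 14 mm, a pedestal 34 mm in diameter leaning 30 degrees to the stand's -x (roughly to the robot), and in line on it a steel spindle 14 mm in diameter, 64 mm long. Origin: at the table, 5 mm from the base's middle towards -x; z up. The reel rests on the pedestal's end, centred at (0, 0, 62) mm of this frame.
- spindle_tip (a point): Centre of the free end of the leaning spindle, 117 mm above the table. Its z axis points out along the spindle (30 degrees from vertical), its y axis is level. The reel's seat lies 64 mm below it along -z, so 22 mm of spindle stands out above the reel.
- lamp_handle (a point): Point 265 mm above the table on the axis of the lamp head's upright handle stalk: round, aluminium, 14 mm in diameter, from 220 to 276 mm above the table. Under it, centred, the black shade, 84 mm across, 180 to 220 mm above the table. A 12 mm rod, centred 205 mm above the table, runs from the shade to the hinge.
- lamp_hinge (a point): Point on the vertical hinge axis of the lamp arm, 205 mm above the table, at the top of the lamp's post (18 mm in diameter, on a fixed round foot 100 mm across and 18 mm high). The handle stalk is 215 mm from this axis.
- lamp_arm (a joint): Lamp arm angle in rad about the vertical hinge, counterclockwise from above positive; 0: the arm points along the stand's -x, the head over the reel. Range -1.4 to 1.4; a light push (1 to 2 N at the handle) moves it and it stays where it is left.
- tray: Fixed grey open tray, 170 mm (its x) by 240 mm (its y), 22 mm high, walls and floor 5 mm thick. Origin: centre of its underside; z up. The slim bobbin stands near its +y end, the -y end is free.
- bobbin: Slim bobbin of copper wire standing loose in the tray: 40 mm in diameter, 62 mm high. Origin: centre of its underside. Leave it standing.
- mug: White handleless cup, 72 mm across, 90 mm high, on the desk between stand and tray. Origin: centre of its underside. Leave it.
Mind the look-alikes: they are no part of the job. What is shaped like the reel but green is not meant. What is shaped like the stand but red is not meant.

How it is judged:
By the outcome, as a careful person would: the job done as asked, in the order asked, and still so for the second after the job is handed in, with the robot touching nothing.
It also fails if it takes over 67 s, if anything falls off the work surface, if the arm or the gripper's body presses on something with over 40 N, if the wrist force passes 120 N, or if a joint passes its speed limit or range.

ROBOT

A 6-joint arm with a two-finger parallel gripper is mounted at the origin on the work surface. World frame = base frame: x ahead of the robot, y to its left, z up, the work surface at z = 0. Lengths are in m, angles in rad, forces in N, time in s.
With the tool pointing down it reaches from about 0.275 to 0.85 m from the base axis. Payload 19 kg.
Tool frame: the origin (TCP) lies where the fingers leave the gripper's body, on its centre line; the fingertips stand 73 mm ahead of it and the grasp point (between the pads) lies 54 mm ahead of it (tip_reach is the distance from the TCP to the fingertips, in m); z points along the fingers, y is the line along which they close (so a half turn about z gives the same grasp; the last joint's range is limited). The gripper opens to 85 mm and grips with 20 to 120 N. Pads are 22 mm wide; open, the fingers measure 114 mm over their backs; the gripper's body (76 mm by 85 mm) begins 54 mm behind the grasp point. The pads swing forward as they close: fully open they stand 13 mm farther back than shut.
Start: joints at [-1.387, 0.15, 1.437, -0, 1.554, -0.134], TCP at [0.18, -0.546, 0.304] pointing down, gripper open.
Joint ranges: [-2.8, 2.8], [-0.68, 2.1], [0.12, 2.68], [-1.39, 4.53], [0.16, 2.79], [-2.81, 2.81]. Speed limits (rad/s): [1.89, 1.89, 2.22, 3.01, 3.01, 3.01].

INTERFACE

Orientations are given as a unit quaternion [x, y, z, w].
In Python, from station import * gives the robot as it stands.
- The arm moves only by the tool play_rows, never from a script. Its arguments are lists of equal length, an entry for each row: "translation": the shift along the tool's x, y, z in mm, a list of three; "angular": the turn, a rotation vector about the tool's x, y, z in degrees, a list of three; "hand": the closure in counts, from 0 (fully open) to 255 (shut). A call has 1 to 8 rows; each row shifts and turns the commanded pose from where the row before left it, along the tool's axes as they then stand; what a row does not reach is not made up. A row lasts 1/10 s, in which the tool goes at most 50 mm and 8.59 degrees, less where a joint would pass 70% of its speed; a pose out of reach is approached as far as the arm can. A call is refused whole if a number of a shift passes 50 or a number of a turn 8.59, either way. A call with a gripper value outside its range is refused whole. The fingers move at their own pace and stop on an object; the grip force is fixed at half the most. Time passes only in rows, so rows that do not move let the fingers close. It gives the time, the measured TCP pose, the force, the opening and the grip force at its end, in the units of the state.
- state(): the state, without advancing time (a new reading comes with each control period).
- snapshot(name): name is "side" or "top" or "wrist"; returns a dict with "pixels" (400x640x3 uint8, red, green, blue), "depth" (400x640 float32, m along the optical axis (not along the pixel's ray), 0 where there is no reading), "intrinsics" (3x3 intrinsics, pixels), "rvec" (rotation vector, rad) and "tvec" (3), from world to camera coordinates, as OpenCV has them. Camera axes: x right, y down, z forward; pixel columns grow to the right and rows downward; lengths in m; the calibration is good to about 2 mm. A picture is of the moment at which its call begins.
- hand_in(): hands the job in; it is judged then, once.
The state is a dict: "t": time; "joints": joint angles; "joint_vel": joint speeds; "tau": joint torques, N m; "position": TCP position; "tool_rot": TCP orientation; "wrist_force": force on the tool from outside, world axes, zero at the start; "ft_torque": the same for the moment, N m; "gripper_width": finger opening in m; "grip_force": force on a finger pad.
Only numpy, scipy, OpenCV 4.12 (cv2) and the standard library are available. Lean on these libraries where they do the work, as an engineer would, in place of code of your own. Each camera call takes 0.05 s, during which the arm holds its last target. There are 200 camera calls.

## Working session

There is one attempt and no reset: what is moved stays moved. The work goes in short steps, Python scripts to look and compute and a tool call to move; the robot and the scene stay as the last step left them, time stands still between calls to the robot, and variables do not carry over. Pictures are saved under pics/ and viewed, at most 10 in all, crops included, and the job is handed in when it is done.

Besides the shell and the picture viewer there is one more tool, called after "Call:" as name(argument=value, ...) on one line, values as JSON. play_rows: Moves the arm, as the interface text tells. Its arguments: {"type":"object","properties":{"translation":{"type":"array"},"angular":{"type":"array"},"hand":{"type":"array"}},"required":["translation","angular","hand"]}

```bash
mkdir -p pics; cat > h.py <<'E'
from station import *
import numpy as np, cv2
from scipy.spatial.transform import Rotation as R
def snap(n,f=None):
    s=snapshot(n)
    if f: cv2.imwrite('pics/'+f,cv2.cvtColor(s['pixels'],cv2.COLOR_RGB2BGR))
    return s
def cam(s): return cv2.Rodrigues(np.array(s['rvec'],float))[0],np.array(s['tvec'],float).ravel()
def cloud(s):
    K=np.array(s['intrinsics']);M,t=cam(s);d=s['depth'];v,u=np.mgrid[:400,:640]
    p=np.stack([(u-K[0,2])/K[0,0]*d,(v-K[1,2])/K[1,1]*d,d],-1)
    w=(p-t)@M; w[d<=0]=np.nan; return w
E
python3 - <<'E'
from h import *
for n in ('side','top'):
    s=snap(n,n+'0.png'); np.savez(n+'0.npz',**s); M,t=cam(s); print(n,-M.T@t,np.array(s['intrinsics'])[0,0])
print(state())
E
```

```text
side [0.45310292 0.73925006 0.79321777] 362.5515257587798
top [0.31128324 0.01472793 1.55319962] 512.7625183596235
{'t': 0.1, 'joints': array([-1.38701475e+00,  1.50909522e-01,  1.43791818e+00,  1.01687357e-05,
        1.55379812e+00, -1.34003366e-01]), 'joint_vel': array([ 0.00127452, -0.00015816, -0.00188363,  0.00037622,  0.00113013,
        0.00061027]), 'tau': array([ 4.61799384e-03, -7.14387274e+01, -5.71793532e+01,  1.02681690e-04,
        7.22273835e-03, -1.49196632e-05]), 'position': array([ 0.17962359, -0.54608371,  0.30337516]), 'tool_rot': array([ 9.87403010e-01,  1.58224617e-01, -7.77395659e-06, -5.16549873e-04]), 'wrist_force': array([-0.06432084, -0.85337033, -0.72904908]), 'ft_torque': array([-0.04701455,  0.02426221,  0.04199873]), 'grip_force': 0.0, 'gripper_width': 0.08543386153547773}
```

View pics/side0.png

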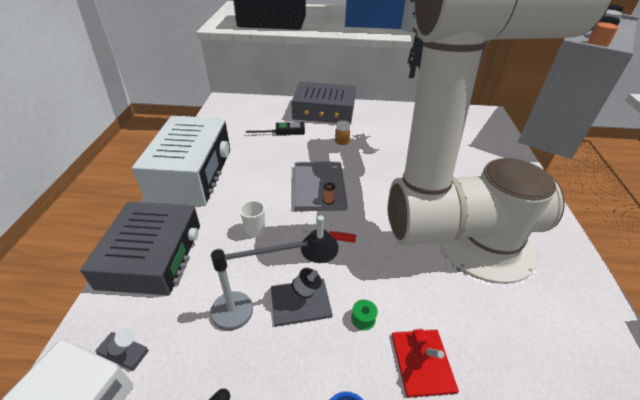

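View pics/top0.png

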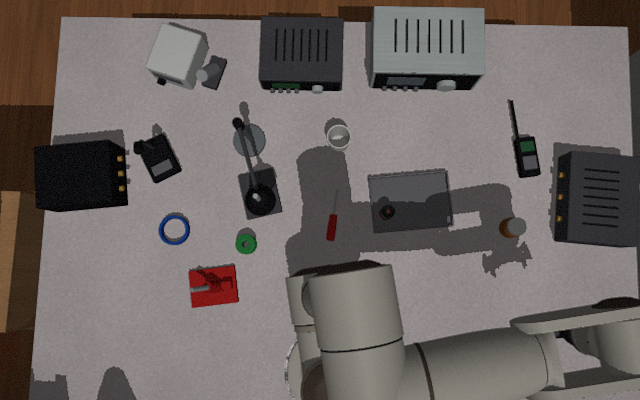

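Side view: the dark stand is at (300,302) with its black/silver reel at (308,283). The lamp shade is at (320,245), stalk (320,225), hinge (220,262). Tray is at (319,186), bobbin (329,193), cup (253,217). The look-alikes are the green reel (365,315) and the red stand (425,360). The one meant is the black/silver reel on the dark stand under the lamp. I'll confirm it in a crop.

```bash
python3 - <<'E'
from h import *
a=cv2.imread('pics/side0.png')[170:340,180:380]; b=cv2.imread('pics/top0.png')[90:250,200:460]
cv2.imwrite('pics/c1.png',cv2.resize(a,None,fx=4,fy=3.5*4/3.5*0+3.5,interpolation=cv2.INTER_CUBIC))
cv2.imwrite('pics/c2.png',cv2.resize(b,None,fx=3,fy=3,interpolation=cv2.INTER_CUBIC))
S=cloud(np.load('side0.npz'));T=cloud(np.load('top0.npz'))
for n,W,pts in (('side',S,[(320,218),(320,225),(320,245),(220,257),(308,283),(304,272),(312,273),(329,186),(253,206),(290,310),(275,290),(331,312),(292,168),(342,168),(345,208),(297,208),(315,200)]),('top',T,[(260,184),(260,200),(238,123),(387,212),(338,135),(243,180),(269,213),(245,215),(276,205),(371,177),(449,171),(452,226),(373,232),(430,200)])):
    for u,v in pts: print(n,u,v,np.round(W[v,u],3))
E
```

```text
side 320 218 [0.477 0.213 0.277]
side 320 225 [0.477 0.217 0.261]
side 320 245 [0.475 0.233 0.217]
side 220 257 [0.673 0.285 0.221]
side 308 283 [0.499 0.248 0.101]
side 304 272 [0.511 0.222 0.106]
side 312 273 [0.491 0.231 0.117]
side 329 186 [ 0.469 -0.155  0.06 ]
side 253 206 [ 0.686 -0.031  0.07 ]
side 290 310 [0.541 0.267 0.013]
side 275 290 [0.586 0.214 0.014]
side 331 312 [0.442 0.266 0.016]
side 292 168 [ 0.609 -0.318  0.002]
side 342 168 [ 0.428 -0.332  0.004]
side 345 208 [ 0.414 -0.114  0.007]
side 297 208 [ 0.565 -0.093  0.015]
side 315 200 [ 0.512 -0.142  0.009]
top 260 184 [0.539 0.226 0.078]
top 260 200 [0.474 0.204 0.225]
top 238 123 [0.68  0.271 0.221]
top 387 212 [ 0.473 -0.152  0.01 ]
top 338 135 [0.709 0.002 0.003]
top 243 180 [0.559 0.287 0.017]
top 269 213 [0.461 0.205 0.014]
top 245 215 [0.454 0.279 0.003]
top 276 205 [0.486 0.185 0.013]
top 371 177 [ 0.576 -0.101  0.025]
top 449 171 [ 0.603 -0.339  0.005]
top 452 226 [ 0.436 -0.349  0.001]
top 373 232 [ 0.411 -0.11   0.015]
top 430 200 [ 0.513 -0.282  0.004]
```

View pics/c1.png

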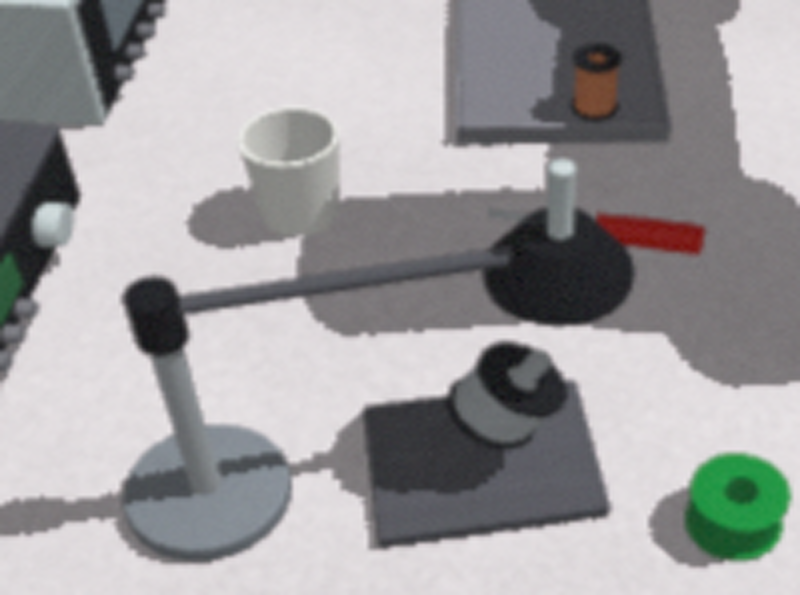

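View pics/c2.png

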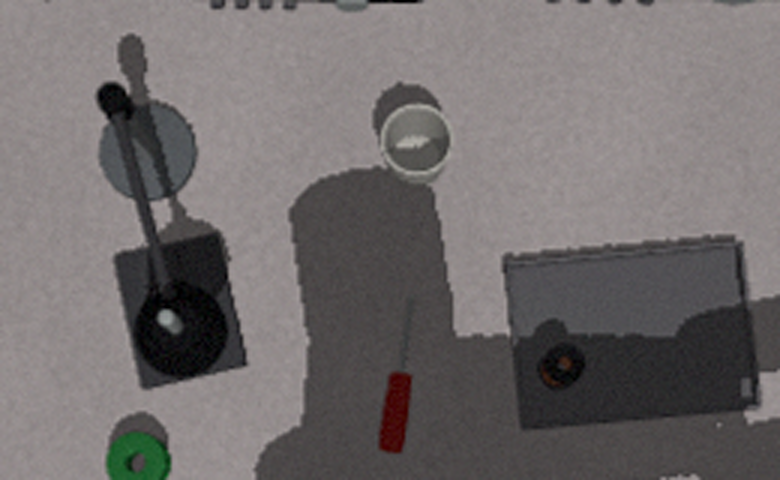

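The crop confirms the black-flanged silver reel on the dark stand. c1 base corners: (365,408),(577,382),(607,510),(377,543). Same corners in c2: (115,255),(222,232),(245,365),(143,388). Next I'll intersect rays from both views.

```bash
cat >> h.py <<'E'
def ray(s,u,v):
    K=np.array(s['intrinsics']);M,t=cam(s); return -M.T@t, M.T@np.array([(u-K[0,2])/K[0,0],(v-K[1,2])/K[1,1],1])
def onz(s,u,v,z): o,d=ray(s,u,v); return o+d*(z-o[2])/d[2]
def tri(a,b):
    (o,d),(p,e)=a,b; k=np.linalg.lstsq(np.c_[d,-e],p-o,rcond=None)[0]; A=o+k[0]*d;B=p+k[1]*e; return (A+B)/2,np.linalg.norm(A-B)
c1=lambda x,y:((x+.5)/4-.5+180,(y+.5)/3.5-.5+170)
c2=lambda x,y:((x+.5)/3-.5+200,(y+.5)/3-.5+90)
E
python3 - <<'E'
from h import *
S=np.load('side0.npz');T=np.load('top0.npz')
f=lambda p:np.round(p,4)
for nm,q1,q2 in (('ba',(365,408),(115,255)),('bb',(577,382),(245,365)) ,('bx',(365,408),(222,232)),):pass
A=[onz(S,*c1(*p),.014) for p in [(365,408),(577,382),(607,510),(377,543)]]
B=[onz(T,*c2(*p),.014) for p in [(222,232),(245,365),(143,388),(115,255)]]
for a,b in zip(A,B): print(f(a),f(b))
for nm,C in (('S',np.array(A)),('T',np.array(B))):
    ex=C[0]+C[3]-C[1]-C[2]; print(nm,'centre',f(C.mean(0)),'yaw',np.degrees(np.arctan2(ex[1],ex[0])),np.linalg.norm(ex)/2)
print('handle top',tri(ray(S,*c1(562,166)),ray(T,*c2(168,318))))
print('hinge top',tri(ray(S,*c1(152,290)),ray(T,*c2(112,96))))
print('shade T',onz(T,*c2(181,328),.18),'S tip z.117',onz(S,*c1(536,362),.117))
C=np.array([onz(T,*c2(*p),.022) for p in [(503,257),(742,237),(757,407),(521,428)]]);print('tray',f(C),f(C.mean(0)))
print('bob',tri(ray(S,*c1(597,58)),ray(T,*c2(563,365))),'mug',onz(T,*c2(416,140),.09),onz(S,*c1(292,138),.09))
# reel points: cluster
for nm,W in(('S',cloud(S)),):
    P=W.reshape(-1,3);m=(P[:,2]>.06)&(P[:,2]<.135)&(abs(P[:,0]-.5)<.08)&(abs(P[:,1]-.24)<.06);print(m.sum(),f(np.median(P[m],0)))
E
```

```text
[0.5982 0.2037 0.014 ] [0.6022 0.1957 0.014 ]
[0.4648 0.1697 0.014 ] [0.4668 0.1676 0.014 ]
[0.4407 0.2739 0.014 ] [0.4411 0.2696 0.014 ]
[0.5735 0.309  0.014 ] [0.576  0.3038 0.014 ]
S centre [0.5193 0.2391 0.014 ] yaw 14.55233317220322 0.1375124963120785
T centre [0.5215 0.2342 0.014 ] yaw 12.95379196421229 0.13868741982303737
handle top (array([0.47801187, 0.20788245, 0.27468481]), np.float64(0.0011735829104547837))
hinge top (array([0.68239341, 0.27361857, 0.22068606]), np.float64(0.002678933107936478))
shade T [0.48217575 0.21005145 0.18      ] S tip z.117 [0.4875705  0.23103702 0.117     ]
tray [[ 0.5814 -0.0896  0.022 ]
 [ 0.6072 -0.3294  0.022 ]
 [ 0.436  -0.344   0.022 ]
 [ 0.4095 -0.1102  0.022 ]] [ 0.5085 -0.2183  0.022 ]
bob (array([ 0.46877686, -0.14628126,  0.06690423]), np.float64(0.0001315123437314553)) mug [0.68267093 0.00124086 0.09      ] [0.67853818 0.00313357 0.09      ]
652 [0.5046 0.2431 0.0953]
```

Call:
play_rows(translation=[[26, -28, 0], [26, -28, 0], [26, -28, 0], [26, -28, 0], [26, -28, 0], [26, -28, 0], [26, -28, 0], [26, -28, 0]], angular=[[0, 0, 0], [0, 0, 0], [0, 0, 0], [0, 0, 0], [0, 0, 0], [0, 0, 0], [0, 0, 0], [0, 0, 0]], hand=[255, 255, 255, 255, 255, 255, 255, 255])

```text
t: 0.9
position: [0.3075, -0.2669, 0.3038]
tool_rot: [0.987, 0.158, 0.0, -0.0]
wrist_force: [0.4, -0.3, 0.6]
gripper_width: 0.0002
grip_force: 0.0
```

Call:
play_rows(translation=[[26, -28, -1], [26, -28, -1], [26, -28, -1], [26, -28, -1], [26, -28, -1], [26, -28, 0], [26, -28, 0], [0, 0, 0]], angular=[[0, 0, 0], [0, 0, 0], [0, 0, 0], [0, 0, 0], [0, 0, 0], [0, 0, 0], [0, 0, 0], [0, 0, 0]], hand=[255, 255, 255, 255, 255, 255, 255, 255])

```text
t: 1.7
position: [0.4197, -0.022, 0.3086]
tool_rot: [0.987, 0.16, -0.0, -0.001]
wrist_force: [-0.7, -0.2, -0.3]
gripper_width: -0.0002
grip_force: 0.0
```

Call:
play_rows(translation=[[21, -23, 0], [21, -23, 0], [21, -23, 0], [21, -23, 0], [21, -23, 0], [22, -25, 0], [0, 0, 0]], angular=[[0, 0, 0], [0, 0, 0], [0, 0, 0], [0, 0, 0], [0, 0, 0], [0, 0, 0], [0, 0, 0]], hand=[255, 255, 255, 255, 255, 255, 255])

```text
t: 2.4
position: [0.4965, 0.1494, 0.3082]
tool_rot: [0.987, 0.159, -0.0, -0.0]
wrist_force: [-0.1, -0.1, 0.0]
gripper_width: -0.0002
grip_force: 0.0
```

```bash
python3 - <<'E'
from h import *
s=snap('wrist','w1.png');np.savez('w1.npz',**s)
a=snap('side','s1.png');st=state();print(st['position'],st['joints'])
i=cv2.imread('pics/w1.png');j=cv2.imread('pics/s1.png')[150:350,180:420]
cv2.imwrite('pics/m1.png',np.hstack([cv2.resize(i,(400,250)),cv2.resize(j,(300,250))]))
E
```

```text
[0.49572176 0.14720715 0.3084168 ] [ 1.39695528e-01  2.84144481e-02  1.56080643e+00 -2.08005763e-04
  1.55354652e+00  1.39173019e+00]
```

View pics/m1.png

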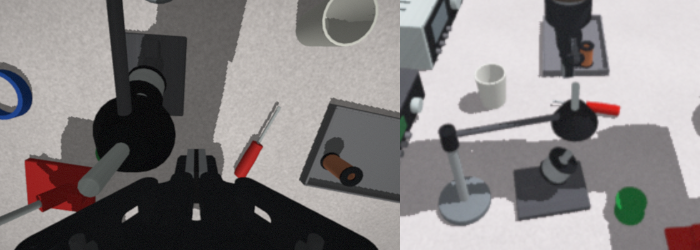

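Call:
play_rows(translation=[[-2.4, -11.6, 0], [-2, -11.6, 0], [-1.7, -11.7, 0], [-1.3, -11.8, 0], [-1, -11.8, 0], [-0.6, -11.9, 0], [-0.3, -11.9, 0], [0, -11.9, 0]], angular=[[0, 0, 1.5], [0, 0, 1.5], [0, 0, 1.5], [0, 0, 1.5], [0, 0, 1.5], [0, 0, 1.5], [0, 0, 1.5], [0, 0, 1.5]], hand=[255, 255, 255, 255, 255, 255, 255, 255])

```text
t: 3.3
position: [0.4655, 0.2355, 0.3092]
tool_rot: [0.999, 0.053, 0.0, 0.0]
wrist_force: [-1.9, -1.3, 1.5]
gripper_width: 0.0002
grip_force: 1.1
```

Call:
play_rows(translation=[[0.3, -11.9, 0], [0.6, -11.9, 0], [1, -11.9, 0], [1.4, -11.9, 0], [1.7, -11.8, 0], [2, -11.8, 0], [2.4, -11.7, 0], [2.7, -11.7, 0]], angular=[[0, 0, 1.5], [0, 0, 1.5], [0, 0, 1.5], [0, 0, 1.5], [0, 0, 1.5], [0, 0, 1.5], [0, 0, 1.5], [0, 0, 1.5]], hand=[255, 255, 255, 255, 255, 255, 255, 255])

```text
t: 4.1
position: [0.4765, 0.3297, 0.3093]
tool_rot: [0.999, -0.052, 0.0, 0.0]
wrist_force: [-1.9, 0.4, 1.4]
gripper_width: 0.0001
grip_force: 0.9
```

```bash
python3 - <<'E'
from h import *
s=snap('top','t2.png');j=cv2.imread('pics/t2.png')[70:270,120:320]
a=snap('side','s2.png');k=cv2.imread('pics/s2.png')[150:350,180:420]
cv2.imwrite('pics/m2.png',np.hstack([cv2.resize(j,(400,400)),cv2.resize(k,(400,400))]))
st=state();p=st['position'];print(p,st['joints'],np.hypot(*(p[:2]-[.681,.273])),np.degrees(np.arctan2(*(p[:2]-[.681,.273])[::-1])))
E
```

```text
[0.47661224 0.33025957 0.30886056] [4.73104470e-01 1.59108160e-01 1.41750509e+00 5.56625788e-05
 1.56512762e+00 2.14592984e+00] 0.2122569543065483 164.34969661328088
```

View pics/m2.png

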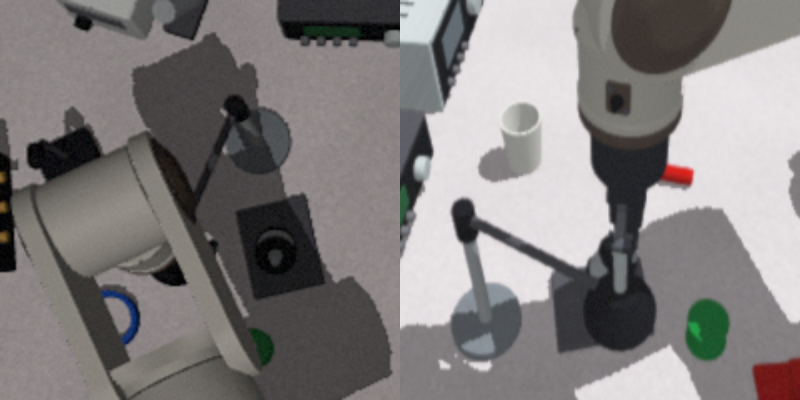

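Call:
play_rows(translation=[[2.9, -11.6, 0], [3.2, -11.5, 0], [3.6, -11.4, 0], [3.9, -11.2, 0], [4.2, -11.1, 0], [4.5, -11, 0], [4.9, -10.9, 0], [5.2, -10.7, 0]], angular=[[0, 0, 1.5], [0, 0, 1.5], [0, 0, 1.5], [0, 0, 1.5], [0, 0, 1.5], [0, 0, 1.5], [0, 0, 1.5], [0, 0, 1.5]], hand=[255, 255, 255, 255, 255, 255, 255, 255])

```text
t: 5.0
position: [0.5253, 0.4107, 0.3092]
tool_rot: [0.988, -0.155, -0.0, 0.0]
wrist_force: [-1.5, -0.0, 1.2]
gripper_width: -0.0001
grip_force: 0.7
```

Call:
play_rows(translation=[[4.5, -8, 0], [3, -5, 0], [1, -2, 0], [0, 0, 0]], angular=[[0, 0, 0], [0, 0, 0], [0, 0, 0], [0, 0, 0]], hand=[255, 255, 255, 255])

```text
t: 5.4
position: [0.5379, 0.4231, 0.3091]
tool_rot: [0.988, -0.155, 0.0, 0.0]
wrist_force: [0.9, -0.7, 2.2]
gripper_width: 0.0003
grip_force: 1.2
```

Call:
play_rows(translation=[[-10, 18, 0], [-8, 35, -3], [-3, 42, -3], [-3, 42, -3], [-3, 42, -3], [-3, 42, -3], [-3, 42, -3], [-3, 42, -3]], angular=[[0, 0, 0], [0, 0, 0], [0, 0, 0], [0, 0, 0], [0, 0, 0], [0, 0, 0], [0, 0, 0], [0, 0, 0]], hand=[255, 255, 255, 255, 0, 0, 0, 0])

```text
t: 6.2
position: [0.4086, 0.1427, 0.3299]
tool_rot: [0.988, -0.154, 0.0, -0.0]
wrist_force: [1.2, 0.3, 0.8]
gripper_width: 0.0581
grip_force: 0.0
```

Call:
play_rows(translation=[[0, 0, 0], [0, 0, 0], [0, 0, 0], [0, 0, 0], [0, 0, 0], [0, 0, 0], [0, 0, 0], [0, 0, 0]], angular=[[0, 0, -8], [0, 0, -8], [0, 0, -8], [0, 0, -7.5], [0, 8, 0], [0, 8, 0], [0, 8, 0], [0, 6, 0]], hand=[0, 0, 0, 0, 0, 0, 0, 0])

```text
t: 7.0
position: [0.4093, 0.144, 0.3301]
tool_rot: [0.958, 0.115, 0.26, -0.031]
wrist_force: [0.9, 0.8, -0.1]
gripper_width: 0.0854
grip_force: 0.0
```

```bash
python3 - <<'E'
from h import *
for n in('wrist','top','side'): s=snap(n,n+'3.png');np.savez(n+'3.npz',**s)
w=cv2.imread('pics/wrist3.png');t=cv2.imread('pics/top3.png')[120:240,190:310];s=cv2.imread('pics/side3.png')[180:340,240:400]
r=lambda a,w,h:cv2.resize(a,(w,h),interpolation=cv2.INTER_CUBIC)
cv2.imwrite('pics/m3.png',np.vstack([np.hstack([r(t,400,300),r(s,400,300)]),np.hstack([r(w,480,300),np.zeros((300,320,3),np.uint8)])]))
st=state();print(st['position'],st['joints'],R.from_quat(st['tool_rot']).as_matrix())
E
```

```text
[0.40902156 0.14383666 0.3299856 ] [ 0.12738321 -0.43721569  1.96059683  0.06252954  1.09894429  1.44522112] [[ 8.41741387e-01  2.37019123e-01  4.85070483e-01]
 [ 2.05419195e-01 -9.71504978e-01  1.18241415e-01]
 [ 4.99273865e-01  1.14095281e-04 -8.66444225e-01]]
```

View pics/m3.png

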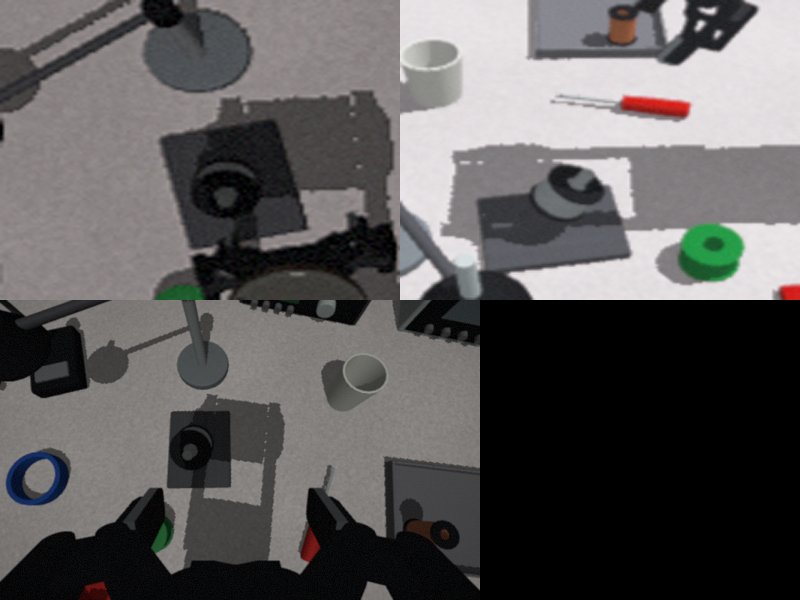

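Lamp is swung clear, with the head over the far +y side. The reel on its stand is uncovered in all three views. I'll enlarge the spindle region in each.

```bash
python3 - <<'E'
from h import *
r=lambda a,k:cv2.resize(a,None,fx=k,fy=k,interpolation=cv2.INTER_CUBIC)
w=cv2.imread('pics/wrist3.png')[140:255,215:315];t=cv2.imread('pics/top3.png')[165:222,235:285];s=cv2.imread('pics/side3.png')[235:292,270:336]
W=r(w,4);T=r(t,5);S=r(s,6);out=np.zeros((600,800,3),np.uint8)
out[:460,:400]=W;out[:285,400:650]=T;out[290:290+300 if 0 else 290+310,400:796]=S[:310];
cv2.imwrite('pics/m4.png',out)
E
```

```text
(no output)
```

View pics/m4.png

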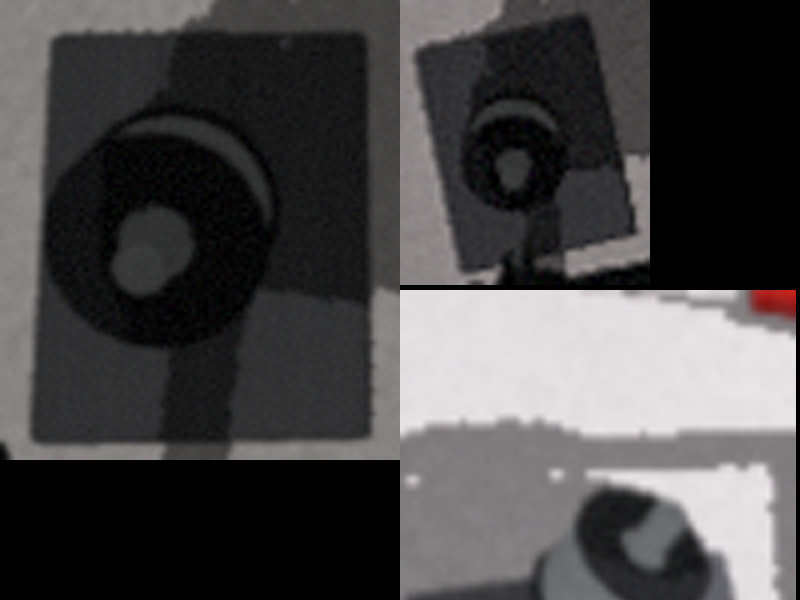

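```bash
python3 - <<'E'
from h import *
W,T,S=[np.load(n+'3.npz') for n in('wrist','top','side')]
cw=lambda x,y:((x+.5)/4-.5+215,(y+.5)/4-.5+140)
ct=lambda x,y:((x-400+.5)/5-.5+235,(y+.5)/5-.5+165)
cs=lambda x,y:((x-400+.5)/6-.5+270,(y-290+.5)/6-.5+235)
f=lambda p:np.round(p,4)
tip=ray(W,*cw(139,271)),ray(T,*ct(516,182)),ray(S,*cs(671,513))
for i,j in((0,1),(0,2),(1,2)): print('tip',*tri(tip[i],tip[j]))
print('tip@.117',[f(o+d*(.117-o[2])/d[2]) for o,d in tip])
for nm,s,c,P in(('W',W,cw,[(50,35),(366,32),(371,436),(32,441)]),('T',T,ct,[(416,47),(588,14),(636,232),(464,271)])):
    C=np.array([onz(s,*c(*p),.014) for p in P]);ex=C[0]+C[1]-C[2]-C[3];y=np.arctan2(ex[1],ex[0]);c0=C.mean(0)
    a=np.array([-.5*np.cos(y),-.5*np.sin(y),.866]);o=c0-.005*np.array([np.cos(y),np.sin(y),0]);o[2]=.062
    print(nm,f(c0),np.degrees(y),np.linalg.norm(ex)/2,'seat',f(o),'tip',f(o+.064*a),'flange centre',f(o+.042*a))
h=(.062+.042*.866);print('flange centre W',f(onz(W,*cw(157,241),h)))
# flange plane fit from wrist depth
P=cloud(W)[140:255,215:315].reshape(-1,3);a=np.array([-.485,-.118,.866]);k=(P-[.515,.2355,.062])@a
m=(abs(k-.042)<.006)&(np.linalg.norm(P-[.495,.231,.098],axis=1)<.04);q=P[m];print(m.sum(),f(q.mean(0)),f((q.min(0)+q.max(0))/2),np.median(k[m]),np.linalg.svd(q-q.mean(0),full_matrices=False)[2][2])
E
```

```text
tip [0.48039008 0.22118586 0.14439369] 0.0010299945342283747
tip [0.48467107 0.22791928 0.11792472] 0.0011544670641022194
tip [0.48493542 0.22534815 0.11458701] 0.0009377334777305973
tip@.117 [array([0.4842, 0.2282, 0.117 ]), array([0.4842, 0.225 , 0.117 ]), array([0.4853, 0.2271, 0.117 ])]
W [0.5196 0.2368 0.014 ] 14.831806611059458 0.1380710076572587 seat [0.5148 0.2355 0.062 ] tip [0.4839 0.2273 0.1174] flange centre [0.4945 0.2301 0.0984]
T [0.5221 0.2351 0.014 ] 14.341784461183659 0.139016248378428 seat [0.5173 0.2338 0.062 ] tip [0.4863 0.2259 0.1174] flange centre [0.4969 0.2286 0.0984]
flange centre W [0.496  0.2305 0.0984]
2126 [0.4964 0.2308 0.0993] [0.4957 0.2313 0.0981] 0.04190267003205653 [-0.48218991 -0.12896396  0.86652247]
```

Call:
play_rows(translation=[[-4.2, -10.4, 24.8], [-4.2, -10.4, 24.8], [-4.2, -10.4, 24.8], [-4.2, -10.4, 24.8], [-4.2, -10.4, 24.8], [-4.2, -10.2, 24.7], [0, 0, 0], [0, 0, 0]], angular=[[0, 0, 0], [0, 0, 0], [0, 0, 0], [0, 0, 0], [0, 0, 0], [0, 0, 0], [0.5, 0, -0.9], [0, 0, 0]], hand=[0, 0, 0, 0, 0, 0, 0, 0])

```text
t: 7.95
position: [0.4466, 0.2172, 0.1874]
tool_rot: [0.959, 0.124, 0.254, -0.033]
wrist_force: [-0.9, 1.0, 0.9]
gripper_width: 0.0855
grip_force: 0.0
```

```bash
cat > go.py <<'E'
from h import *
import sys
st=state();p=st['position'];M=R.from_quat(st['tool_rot']).as_matrix();g=np.array([float(x) for x in sys.argv[1:4]])
print('pos',p.round(4),'z',M[:,2].round(3),'y',M[:,1].round(3),'shift tool mm',(1000*M.T@(g-p)).round(1))
E
python3 go.py .4812 .2261 .1235; python3 - <<'E'
from h import *
W=snap('wrist','w5.png');P=cloud(W).reshape(-1,3);a=np.array([-.4832,-.126,.8662]);c=np.array([.5155,.235,.062])
k=(P-c)@a;l=(P-c)-np.outer(k,a)
m=(abs(k-.042)<.005)&(np.linalg.norm(l,axis=1)<.045);q=P[m];x=np.array([.866*np.cos(.255),.866*np.sin(.255),.5]);y=np.array([np.sin(.255),-np.cos(.255),0])
u=(q-c)@x;v=(q-c)@y;print(m.sum(),'flange mid x,y off mm',[(1000*(np.percentile(e,1)+np.percentile(e,99))/2).round(1) for e in(u,v)],[(1000*(np.percentile(e,99)-np.percentile(e,1))).round(1) for e in(u,v)])
m=(k>.058)&(k<.068)&(np.linalg.norm(l,axis=1)<.02);q=P[m];print(m.sum(),'tip off',1000*np.median((q-c)@x),1000*np.median((q-c)@y),np.median(k[m]))
E
```

```text
pos [0.4466 0.2172 0.1874] z [ 0.479  0.126 -0.868] y [ 0.255 -0.967  0.001] shift tool mm [-0.6  0.2 73.2]
6615 flange mid x,y off mm [np.float64(0.9), np.float64(-1.3)] [np.float64(55.7), np.float64(55.2)]
590 tip off 1.9967949240343938 -1.2202779998410962 0.06378333490351547
```

Call:
play_rows(translation=[[0.2, -0.6, 14], [0, 0, 14], [0, 0, 14], [0, 0, 12], [0, 0, 10], [0, 0, 6], [0, 0, 3], [0, 0, 0]], angular=[[0, 0, 0], [0, 0, 0], [0, 0, 0], [0, 0, 0], [0, 0, 0], [0, 0, 0], [0, 0, 0], [0, 0, 0]], hand=[0, 0, 0, 0, 0, 0, 0, 0])

```text
t: 8.8
position: [0.4817, 0.2269, 0.1253]
tool_rot: [0.958, 0.124, 0.256, -0.033]
wrist_force: [-0.2, 0.7, -1.0]
gripper_width: 0.0853
grip_force: 0.0
```

Call:
play_rows(translation=[[0, 0, 0], [0, 0, 0], [0, 0, 0], [0, 0, 0], [0, 0, 0], [0, 0, 0], [0, 0, 0], [0, 0, 0]], angular=[[0, 0, 0], [0, 0, 0], [0, 0, 0], [0, 0, 0], [0, 0, 0], [0, 0, 0], [0, 0, 0], [0, 0, 0]], hand=[30, 45, 55, 60, 65, 70, 75, 80])

```text
t: 9.6
position: [0.4815, 0.2268, 0.1259]
tool_rot: [0.958, 0.124, 0.257, -0.033]
wrist_force: [-12.7, -5.5, 14.0]
gripper_width: 0.0596
grip_force: 59.3
```

```bash
python3 go.py .4812 .2261 .1235; python3 -c "
from h import *
s=state();print(s['wrist_force'],s['ft_torque'],s['gripper_width'],s['grip_force'])"
```

```text
pos [0.4815 0.2268 0.1259] z [ 0.484  0.127 -0.866] y [ 0.254 -0.967  0.   ] shift tool mm [-1.6  0.6  1.8]
[-12.68344854  -5.48192881  13.97133197] [-0.59786985  0.84835346 -0.17721468] 0.0596056730474359 59.33643937110901
```

Call:
play_rows(translation=[[0, 0, -1], [0, 0, -1], [0, 0, -2], [0, 0, -3], [0, 0, -4], [0, 0, -5], [0, 0, -5], [0, 0, 0]], angular=[[0, 0, 0], [0, 0, 0], [0, 0, 0], [0, 0, 0], [0, 0, 0], [0, 0, 0], [0, 0, 0], [0, 0, 0]], hand=[90, 90, 90, 90, 90, 90, 90, 90])

```text
t: 10.4
position: [0.4715, 0.2243, 0.1445]
tool_rot: [0.958, 0.124, 0.257, -0.033]
wrist_force: [-0.3, 0.3, -2.9]
gripper_width: 0.0596
grip_force: 64.8
```

Call:
play_rows(translation=[[0, 0, -6], [0, 0, -8], [0, 0, -8], [0, 0, -8], [0, 0, -8], [0, 0, -10], [0, 0, -12], [0, 0, -12]], angular=[[0, 0, 0], [0, 0, 0], [0, 0, 0], [0, 0, 0], [0, 0, 0], [0, 0, 0], [0, 0, 0], [0, 0, 0]], hand=[90, 90, 90, 90, 90, 90, 90, 90])

```text
t: 11.2
position: [0.4362, 0.2149, 0.207]
tool_rot: [0.958, 0.124, 0.257, -0.033]
wrist_force: [0.3, -0.3, -2.6]
gripper_width: 0.0598
grip_force: 65.0
```

```bash
python3 - <<'E'
from h import *
for n in('wrist','top','side'): s=snap(n,n+'6.png');np.savez(n+'6.npz',**s)
w=cv2.imread('pics/wrist6.png');t=cv2.imread('pics/top6.png')[120:240,190:310];s=cv2.imread('pics/side6.png')[180:340,220:433]
r=lambda a,w,h:cv2.resize(a,(w,h),interpolation=cv2.INTER_CUBIC)
cv2.imwrite('pics/m6.png',np.vstack([np.hstack([r(t,300,300),r(s,400,300)]),np.hstack([r(w,480,300),np.zeros((300,220,3),np.uint8)])]))
st=state();print(st['position'],st['wrist_force'],st['joints'],st['gripper_width'])
E
```

```text
[0.4367023  0.2151143  0.20706035] [ 0.04827781  0.02721569 -3.39666843] [ 0.31408764 -0.22140668  2.06682713 -0.04091208  0.77174786  1.64918592] 0.059553099407601895
```

View pics/m6.png

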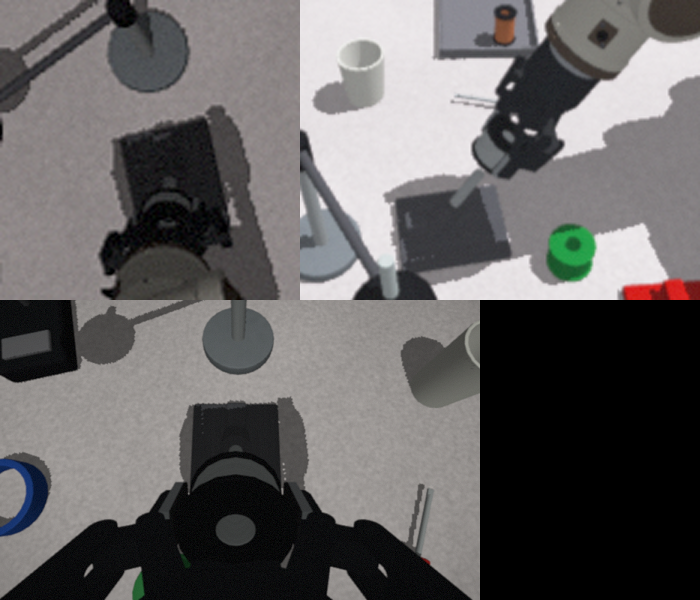

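Call:
play_rows(translation=[[0, 0, -15], [0, 0, -20], [0, 10, 0], [0, 20, 0], [0, 20, 0], [0, 20, 0], [0, 20, 0], [0, 10, 0]], angular=[[0, 0, 0], [0, 0, 0], [0, -5, 0], [0, -6, 0], [0, -6, 0], [0, -6, 0], [0, -5, 0], [0, -1.8, 0]], hand=[90, 90, 90, 90, 90, 90, 90, 90])

```text
t: 12.15
position: [0.4462, 0.1126, 0.2357]
tool_rot: [0.992, 0.128, -0.0, 0.0]
wrist_force: [0.1, 0.3, -2.1]
gripper_width: 0.0593
grip_force: 65.6
```

```bash
python3 go.py .514 -.272 .20; python3 - <<'E'
from h import *
T=np.load('top6.npz')
# tray corners check via depth: rim points
P=cloud(T).reshape(-1,3);m=(P[:,2]>.016)&(P[:,2]<.03)&(P[:,0]>.38)&(P[:,0]<.64)&(P[:,1]<-.07)&(P[:,1]>-.37)
b=cv2.minAreaRect(P[m,:2].astype(np.float32)*1000);print(m.sum(),b)
E
```

```text
pos [0.4462 0.1126 0.2357] z [-0.001 -0.    -1.   ] y [ 0.253 -0.967  0.   ] shift tool mm [-31.9 389.2  35.8]
471 ((506.921142578125, -220.237548828125), (170.50279235839844, 241.25205993652344), 6.388041019439697)
```

Call:
play_rows(translation=[[-2.7, 20, 0], [-2.7, 32, 0], [-2.7, 34, 0], [-2.7, 34, 0], [-2.7, 34, 0], [-2.7, 34, 0], [-2.7, 34, 0], [-2.7, 34, 0]], angular=[[0, 0, 0], [0, 0, 0], [0, 0, 0], [0, 0, 0], [0, 0, 0], [0, 0, 0], [0, 0, 0], [0, 0, 0]], hand=[90, 90, 90, 90, 90, 90, 90, 90])

```text
t: 12.95
position: [0.4896, -0.1408, 0.2357]
tool_rot: [0.992, 0.128, 0.002, -0.0]
wrist_force: [1.3, 0.1, -2.6]
gripper_width: 0.0598
grip_force: 65.7
```

Call:
play_rows(translation=[[-2.7, 34, 0], [-2.7, 34, 0], [-2.7, 32, 0], [-2.5, 24, 5], [0, 10, 15], [0, 0, 15], [0, 0, 5], [0, 0, 0]], angular=[[0, 0, 0], [0, 0, 0], [0, 0, 0], [0, 0, 0], [0, 0, 0], [0, 0, 0], [0, 0, 0], [0, 0, 0]], hand=[90, 90, 90, 90, 90, 90, 90, 90])

```text
t: 13.75
position: [0.5131, -0.2702, 0.195]
tool_rot: [0.992, 0.129, 0.001, -0.001]
wrist_force: [-0.7, 0.6, -3.2]
gripper_width: 0.0597
grip_force: 65.6
```

```bash
python3 go.py .513 -.272 .079; python3 - <<'E'
from h import *
S=snap('side','s7.png');P=cloud(S);st=state();p=st['position']
# lowest held-object point below the hand
m=(abs(P[...,0]-p[0])<.05)&(abs(P[...,1]-p[1])<.045)&(P[...,2]>.04)
q=P[m];print(p,'lowest',np.sort(q[:,2])[:12].round(3),st['wrist_force'])
E
```

```text
pos [ 0.5131 -0.2702  0.195 ] z [ 0.002  0.002 -1.   ] y [ 0.255 -0.967 -0.002] shift tool mm [ -0.9   1.9 116. ]
[ 0.51340433 -0.27040491  0.19600438] lowest [0.125 0.125 0.125 0.125 0.125 0.127 0.127 0.127 0.127 0.127 0.128 0.128] [-0.76369747  0.51737789 -2.81510539]
```

Call:
play_rows(translation=[[0, 1, 15], [0, 0, 20], [0, 0, 20], [0, 0, 20], [0, 0, 15], [0, 0, 10], [0, 0, 5], [0, 0, 2]], angular=[[0, 0, 0], [0, 0, 0], [0, 0, 0], [0, 0, 0], [0, 0, 0], [0, 0, 0], [0, 0, 0], [0, 0, 0]], hand=[90, 90, 90, 90, 90, 90, 90, 90])

```text
t: 14.6
position: [0.5142, -0.2723, 0.0892]
tool_rot: [0.992, 0.128, 0.002, -0.0]
wrist_force: [-0.2, -0.5, -2.3]
gripper_width: 0.0596
grip_force: 65.7
```

Call:
play_rows(translation=[[0, 0, 2], [0, 0, 1.5], [0, 0, 1.5], [0, 0, 1], [0, 0, 0], [0, 0, 0]], angular=[[0, 0, 0], [0, 0, 0], [0, 0, 0], [0, 0, 0], [0, 0, 0], [0, 0, 0]], hand=[90, 90, 90, 90, 90, 90])

```text
t: 15.2
position: [0.5141, -0.2723, 0.0834]
tool_rot: [0.992, 0.128, 0.002, -0.0]
wrist_force: [0.5, -0.8, -2.7]
gripper_width: 0.0594
grip_force: 65.7
```

Still carrying about 3 N, so I'll go down in fine steps.

Call:
play_rows(translation=[[0, 0, 1], [0, 0, 1], [0, 0, 1], [0, 0, 0], [0, 0, 0]], angular=[[0, 0, 0], [0, 0, 0], [0, 0, 0], [0, 0, 0], [0, 0, 0]], hand=[90, 90, 90, 90, 90])

```text
t: 15.7
position: [0.5141, -0.2723, 0.0802]
tool_rot: [0.992, 0.128, 0.002, -0.0]
wrist_force: [0.2, 1.1, -3.2]
gripper_width: 0.0597
grip_force: 65.7
```

Call:
play_rows(translation=[[0, 0, 0.7], [0, 0, 0.7], [0, 0, 0], [0, 0, 0]], angular=[[0, 0, 0], [0, 0, 0], [0, 0, 0], [0, 0, 0]], hand=[90, 90, 90, 90])

```text
t: 16.1
position: [0.5141, -0.2723, 0.0789]
tool_rot: [0.992, 0.128, 0.002, -0.0]
wrist_force: [0.6, -0.3, -2.2]
gripper_width: 0.0595
grip_force: 65.7
```

Call:
play_rows(translation=[[0, 0, 0.7], [0, 0, 0.5], [0, 0, 0], [0, 0, 0]], angular=[[0, 0, 0], [0, 0, 0], [0, 0, 0], [0, 0, 0]], hand=[90, 90, 90, 90])

```text
t: 16.5
position: [0.5142, -0.2723, 0.078]
tool_rot: [0.992, 0.128, 0.002, -0.0]
wrist_force: [-0.7, 0.7, 4.1]
gripper_width: 0.0596
grip_force: 66.1
```

Call:
play_rows(translation=[[0, 0, 0], [0, 0, 0], [0, 0, 0], [0, 0, 0], [0, 0, 0], [0, 0, 0], [0, 0, 0], [0, 0, 0]], angular=[[0, 0, 0], [0, 0, 0], [0, 0, 0], [0, 0, 0], [0, 0, 0], [0, 0, 0], [0, 0, 0], [0, 0, 0]], hand=[70, 60, 50, 40, 35, 30, 30, 30])

```text
t: 17.3
position: [0.5141, -0.2723, 0.0777]
tool_rot: [0.992, 0.128, 0.002, -0.0]
wrist_force: [0.2, 0.0, -0.3]
gripper_width: 0.0752
grip_force: 0.0
```

Call:
play_rows(translation=[[0, 0, -5], [0, 0, -10], [0, 0, -15], [0, 0, -25], [0, 0, -30], [0, 0, -40], [0, 0, -40], [0, 0, 0]], angular=[[0, 0, 0], [0, 0, 0], [0, 0, 0], [0, 0, 0], [0, 0, 0], [0, 0, 0], [0, 0, 0], [0, 0, 0]], hand=[30, 30, 30, 30, 30, 30, 30, 30])

```text
t: 18.1
position: [0.5146, -0.2731, 0.2499]
tool_rot: [0.992, 0.128, 0.005, 0.003]
wrist_force: [1.1, -0.8, 0.1]
gripper_width: 0.0753
grip_force: 0.0
```

```bash
python3 - <<'E'
from h import *
w=snap('wrist','w8.png');s=snap('side','s8.png');t=snap('top','t8.png')
r=lambda a,w,h:cv2.resize(a,(w,h),interpolation=cv2.INTER_CUBIC)
W=cv2.imread('pics/w8.png');S=cv2.imread('pics/s8.png')[120:350,180:400];T=cv2.imread('pics/t8.png')[80:260,100:480]
cv2.imwrite('pics/m8.png',np.vstack([np.hstack([r(W,480,300),r(S,287,300)]),np.hstack([r(T,633,300),np.zeros((300,134,3),np.uint8)])]))
st=state();print(st['position'],st['gripper_width'],st['t'],st['wrist_force'])
P=cloud(w).reshape(-1,3);m=(np.hypot(P[:,0]-.514,P[:,1]+.2723)<.035)&(P[:,2]>.03);q=P[m];print(m.sum(),np.median(q,0),np.percentile(q[:,2],[5,95]))
P=cloud(s).reshape(-1,3);m=(P[:,2]>.23)&(abs(P[:,0]-.55)<.12)&(abs(P[:,1]-.44)<.1);print('handle',m.sum(),np.median(P[m],0))
E
```

```text
[ 0.51338    -0.27228872  0.24322921] 0.07544047963533197 18.25 [-0.32332526 -0.43114766 -0.40146062]
18612 [ 0.52587795 -0.26981784  0.26070892] [0.04673706 0.27266911]
handle 179 [0.54713288 0.44820984 0.26256628]
```

View pics/m8.png

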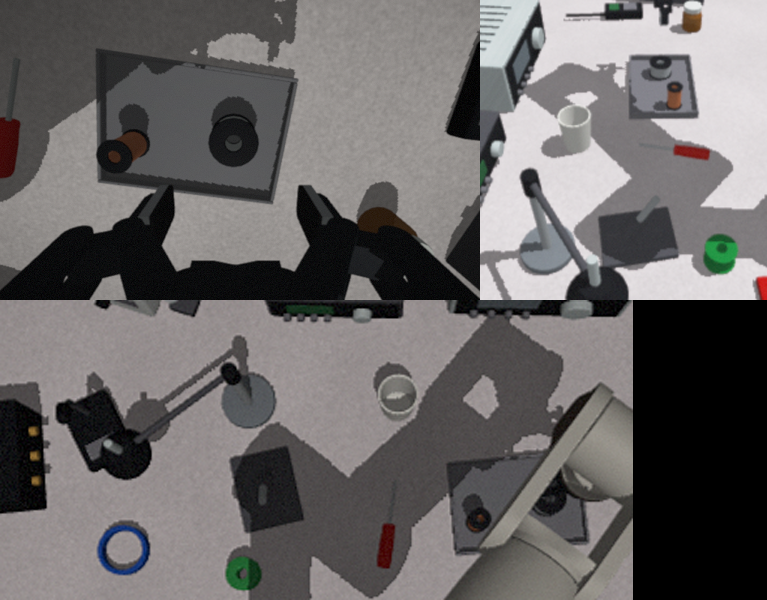

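The reel lies flat in the free end of the tray and the bobbin is still standing. The stand and the cup have not moved. The lamp handle is at (0.547, 0.448), about 23 cm from the spindle. Handing in.

```bash
python3 -c "
from station import *
print(hand_in())"
```

```text
the job is handed in; nothing more can be done
None
```

The job is done and handed in at about 18 s: the lamp head is swung about 23 cm clear of the spindle, and the reel is off the spindle and lying flat in the tray's free end, with the stand, bobbin and cup left in place. The hand-in call gave no verdict.

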